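# Heft two box sides and offer the loaded one to the jig

### The job

One of the two loose box sides standing on the bench has a brass lock weight let into it, and by eye you cannot tell which: lift each in turn clear of the bench to feel which is heavier, and stand the lighter one back on its edge where it was. Then hold the heavier one level about 5 cm above its empty place in the jig, centred over it and in line with the former, touching nothing, so that I can brush glue on its underside: finish still holding it there. Do not knock a side over, and leave the plane, the square and the glue pot where they are.

Things in the scene. Friction and masses are not known exactly. Their poses are not given: they have to be found in the camera images.
- side_a_mid (a point): a loose box side: unvarnished wooden board 170 mm long, 20 thick, 75 high, standing on its long edge on the bench, three comb-joint fingers 20 mm long at each end. Point: its centre, 37.5 mm above its lower edge; x along its length, y through its thickness, z up. The two look the same and either may be the heavier; 0.1 to 0.55 kg each, balanced about the centre, at least 0.2 kg apart
- side_b_mid (a point): a loose box side: unvarnished wooden board 170 mm long, 20 thick, 75 high, standing on its long edge on the bench, three comb-joint fingers 20 mm long at each end. Point: its centre, 37.5 mm above its lower edge; x along its length, y through its thickness, z up. The two look the same and either may be the heavier; 0.1 to 0.55 kg each, balanced about the centre, at least 0.2 kg apart
- jig_place (a point): the heavier side's empty place in the jig: middle of the bare strip of its baseboard on the robot's side of the former, on the baseboard's top, 18 mm above the bench and 39 mm in from the jig's edge. z up; y along the strip, the way the side's length must lie (either end first); x across, towards the former, whose near face is 10 mm from this point
- jig: maple jig screwed down, baseboard 230 (x) by 240 (y) by 18 mm, origin under its centre. On it, going +x: the bare strip; the former, a block 126 mm long, its top 63 mm above the bench; a third, same side already clamped, top 93 mm above the bench; a chrome toggle clamp, handle up to 125 mm. At the strip's -y end a wooden gate stop, top 45 mm above the bench, swings on a screw
- plane: pewter-grey metal block plane with brass knobs, 178 mm long, 46 mm wide, 50 mm high; a bystander. Origin at the middle of its sole, x along it
- square: small brass dovetail square lying flat, 62 mm stock 14 mm high with a 74 mm blade to +y; a bystander. Origin under the middle of the stock
- glue_pot: white ceramic glue pot, 72 mm across, 55 mm high, a brush leaning in it up to 95 mm high; a bystander. Origin under its centre
There are look-alikes about, which are no part of the job. What is shaped like the part that bears side_a_mid but turquoise is not meant.

How it is judged:
By the outcome, as a careful person would: the job done as asked, in the order asked, and still so for the second after the job is handed in, while the arm keeps its last pose, push and grip.
It also fails if it takes over 67 s, if anything falls off the work surface, if the arm or the gripper's body presses on something with over 40 N, if the wrist force passes 120 N, or if a joint passes its speed limit or range.

### The arm

A 6-joint arm with a two-finger parallel gripper is mounted at the origin on the work surface. World frame = base frame: x ahead of the robot, y to its left, z up, the work surface at z = 0. Lengths are in m, angles in rad, forces in N, time in s.
With the tool pointing down it reaches from about 0.375 to 0.925 m from the base axis. Payload 5.7 kg.
Tool frame: the origin (TCP) lies between the finger pads; the fingertips stand 8 mm ahead of it and the grasp point (between the pads) lies 11 mm behind it (robot.tip_extent is the distance from the TCP to the fingertips, in m); z points along the fingers, y is the direction in which the jaws open and shut (so a half turn about z gives the same grasp; the last joint's range is limited). The gripper opens to 88 mm and grips with 3 to 60 N. Pads are 20 mm wide; open, the fingers measure 115 mm over their backs; the gripper's body (75 mm by 178 mm) begins 61 mm behind the grasp point.
Start: joints at [-1.252, 0.359, 1.51, -0, 1.272, -0.115], TCP at [0.252, -0.544, 0.208] pointing down, gripper open.
Joint ranges: [-2.97, 2.97], [-1.01, 2.36], [0.21, 2.38], [-0.96, 4.11], [0.2, 2.71], [-2.98, 2.98]. Speed limits (rad/s): [2.39, 2.39, 3.14, 3.14, 3.14, 3.14].

### API

Orientations are given as a unit quaternion [x, y, z, w].
In Python, from plant import robot gives the robot as it stands. The module is installed in compiled form; this text tells all that it offers.
- The arm moves only by the tool apply_moves, never from a script. Its argument "deltas" is a list of rows, each an object with "rot": the turn, a rotation vector about the world's x, y, z in degrees, a list of three; "translation": the shift along the world's x, y, z in mm, a list of three; "fingers": the gripper command: -1 is shut, 1 is fully open, values between are in proportion. A call has 1 to 5 rows; each row is the pose to reach, as a shift and turn from the pose commanded when the call began; what a row does not reach only later rows make up. A row lasts 1/8 s, in which the tool goes at most 62.5 mm and 10.7 degrees, less where a joint would pass 70% of its speed; a pose out of reach is approached as far as the arm can. A call with a gripper value outside its range is refused whole. The fingers move at their own pace and stop on an object; "newtons" is the grip in N (left out, the last holds). Time passes only in rows, so rows that repeat a pose let the fingers close. It gives the time, the measured TCP pose, the force and the opening at its end, in the units of the state.
- robot.read_state(): the state, without advancing time (a new reading comes with each control period).
- robot.capture(name): name is "scene" or "top" or "wrist"; returns a dict with "frame" (400x640x3 uint8, red, green, blue), "camera_matrix" (3x3 intrinsics, pixels), "extrinsics" (4x4, takes a point from world to camera coordinates). Camera axes: x right, y up, looking along -z (the intrinsics and any distortion apply to the point x, -y, -z); pixel columns grow to the right and rows downward; lengths in m; the calibration is good to about 2 mm. A picture is of the moment at which its call begins. There is no depth.
- robot.finish_job(): hands the job in, once; it reports no verdict.
Trained networks look in the newest picture that a camera, given by its name, has taken for a name from the list of things; names that differ only in an ending like _2 or _b are one class to them, and where a whole thing is asked for, a point or a joint stands for the part that bears it (a point fixed in the world has none). Each returns a list of dicts, best first, with "p" (0 to 1); they miss things now and then, are a little off and sometimes report something else, mostly with a low value. They report only what shows in the picture. A call takes as long as a camera call. They do not tell look-alikes from the thing itself.
- robot.recognise(camera, query): "centre" ([row, column] in pixels, amid what is visible of it).
- robot.tip_of(camera, query): "centre" ([row, column] in pixels: a listed point, or the origin of a listed thing).
The state is a dict: "time": time; "qpos": joint angles; "joint_velocities": joint speeds; "effort": joint torques, N m; "eef_pos": TCP position; "tool_rot": TCP orientation; "force": force on the tool from outside, world axes, zero at the start; "torque": the same for the moment, N m; "width": finger opening in m.
Only numpy, scipy, OpenCV 4.12 (cv2) and the standard library are available. Lean on these libraries where they do the work, as an engineer would, in place of code of your own. Each camera call takes 0.05 s, during which the arm holds its last target.

## Working session

There is one attempt and no reset: what is moved stays moved. The work goes in short steps, Python scripts to look and compute and a tool call to move; the robot and the scene stay as the last step left them, time stands still between calls to the robot, and variables do not carry over. Pictures are saved under pics/ and viewed, and the job is handed in when it is done.

Besides the shell and the picture viewer there is one more tool, called after "Request:" as name([rows], argument=value, ...), one row to a line, values as JSON. apply_moves: Moves the arm, as the interface text tells. Its arguments: {"type":"object","properties":{"deltas":{"type":"array"},"newtons":{"type":"number"}},"required":["deltas"]}

```bash
mkdir -p pics; cat > h.py <<'E'
from plant import robot
import cv2, numpy as np
def snap(cam,name):
    c=robot.capture(cam); cv2.imwrite(f'pics/{name}.png',c['frame'][:,:,::-1]); return c
def proj(c,P):
    E=np.array(c['extrinsics']);K=np.array(c['camera_matrix'])
    p=(E[:3,:3]@np.array(P,float).T).T+E[:3,3]; q=np.c_[p[:,0],-p[:,1],-p[:,2]]
    u=(K@q.T).T; u=u[:,:2]/u[:,2:]; return u[:,::-1] # row,col
def onz(c,rc,z):
    E=np.array(c['extrinsics']);K=np.array(c['camera_matrix'])
    d=np.linalg.inv(K)@np.array([rc[1],rc[0],1.]); d=np.array([d[0],-d[1],-d[2]])
    R=E[:3,:3]; o=-R.T@E[:3,3]; w=R.T@d; return o+w*(z-o[2])/w[2]
E
python3 - <<'E'
from h import *
for cam in ('scene','top'):
    c=snap(cam,cam+'1'); print(cam,{k:np.array(v).round(3).tolist() for k,v in c.items() if k!='frame'},[k for k in c])
    for q,z in (('side_a_mid',.0375),('jig_place',.018),('jig',0),('plane',0),('square',0),('glue_pot',0)):
        for r in robot.tip_of(cam,q): print(cam,q,round(r['p'],2),np.round(r['centre']),onz(c,r['centre'],z).round(3))
print(robot.read_state())
E
```

```text
scene {'camera_matrix': [[465.508, 0.0, 317.359], [0.0, 465.508, 198.872], [0.0, 0.0, 1.0]], 'extrinsics': [[-0.391, 0.92, 0.009, 0.22], [-0.77, -0.332, 0.544, 0.377], [0.504, 0.206, 0.839, -1.662], [0.0, 0.0, 0.0, 1.0]]} ['frame', 'camera_matrix', 'extrinsics']
scene side_a_mid 0.86 [137. 312.] [ 0.313 -0.127  0.038]
scene side_a_mid 0.68 [198. 352.] [0.479 0.075 0.038]
scene jig_place 0.96 [190. 262.] [ 0.549 -0.189  0.018]
scene jig 0.89 [216. 254.] [ 0.632 -0.174  0.   ]
scene plane 0.93 [302. 384.] [0.732 0.266 0.   ]
scene square 0.72 [284. 487.] [ 0.573  0.506 -0.   ]
scene glue_pot 0.55 [141. 175.] [ 0.476 -0.545  0.   ]
top {'camera_matrix': [[497.391, 0.0, 319.674], [0.0, 497.391, 197.974], [0.0, 0.0, 1.0]], 'extrinsics': [[0.024, -1.0, -0.005, -0.023], [0.984, 0.023, 0.174, -0.534], [-0.174, -0.009, 0.985, -1.725], [0.0, 0.0, 0.0, 1.0]]} ['frame', 'camera_matrix', 'extrinsics']
top side_a_mid 0.77 [259. 350.] [ 0.323 -0.122  0.038]
top side_a_mid 0.52 [210. 296.] [0.49  0.074 0.038]
top jig_place 0.7 [198. 369.] [ 0.543 -0.188  0.018]
top jig 0.68 [178. 367.] [ 0.622 -0.18
[... 174 characters left out ...]
468.] [ 0.478 -0.55   0.   ]
{'time': 0.7, 'qpos': array([-1.25212292e+00,  3.58715962e-01,  1.51037597e+00,  7.28141120e-06,
        1.27252408e+00, -1.15121412e-01]), 'joint_velocities': array([-0.00066456, -0.00155607,  0.00020364,  0.00104077,  0.00015557,
        0.00062725]), 'effort': array([ 1.20786051e-03, -5.15173423e+01, -2.71081907e+01,  6.76737959e-02,
        2.43031152e-02, -5.85324130e-06]), 'eef_pos': array([ 0.25216714, -0.54441244,  0.20758203]), 'tool_rot': array([ 9.76570059e-01,  2.15199721e-01,  2.27509852e-06, -1.19745078e-05]), 'force': array([-0.11063871,  0.31079017, -0.22450832]), 'torque': array([0.03089381, 0.03657326, 0.02163221]), 'width': 0.08798114161472272}
```

View pics.

View pics/scene1.png

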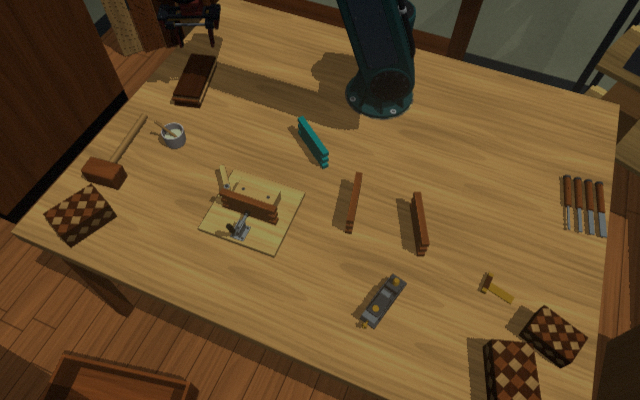

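View pics/top1.png

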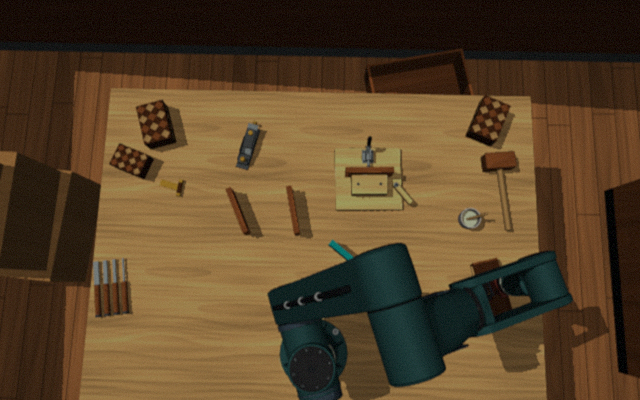

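```bash
python3 - <<'E'
import cv2
a=cv2.imread('pics/top1.png')[150:290,220:440]; cv2.imwrite('pics/top1c.png',cv2.resize(a,None,fx=3.6,fy=3.6,interpolation=cv2.INTER_CUBIC))
a=cv2.imread('pics/scene1.png')[90:270,190:410]; cv2.imwrite('pics/scene1c.png',cv2.resize(a,None,fx=3.3,fy=3.3,interpolation=cv2.INTER_CUBIC))
E
```

```text
(no output)
```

View pics/top1c.png

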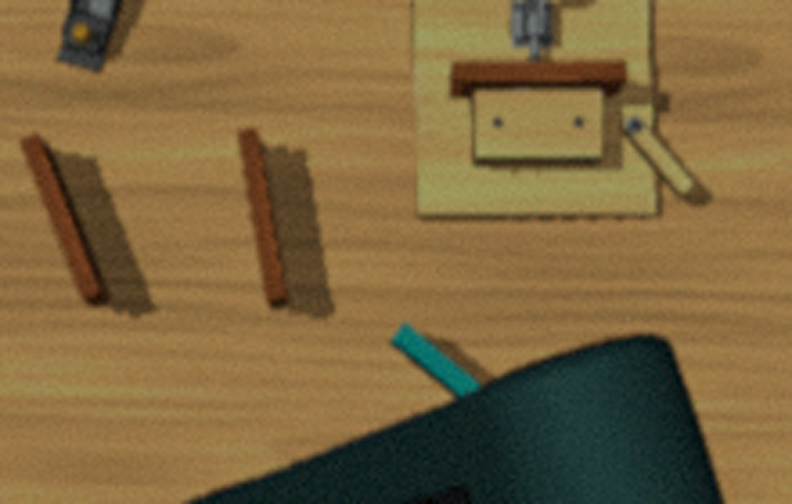

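View pics/scene1c.png

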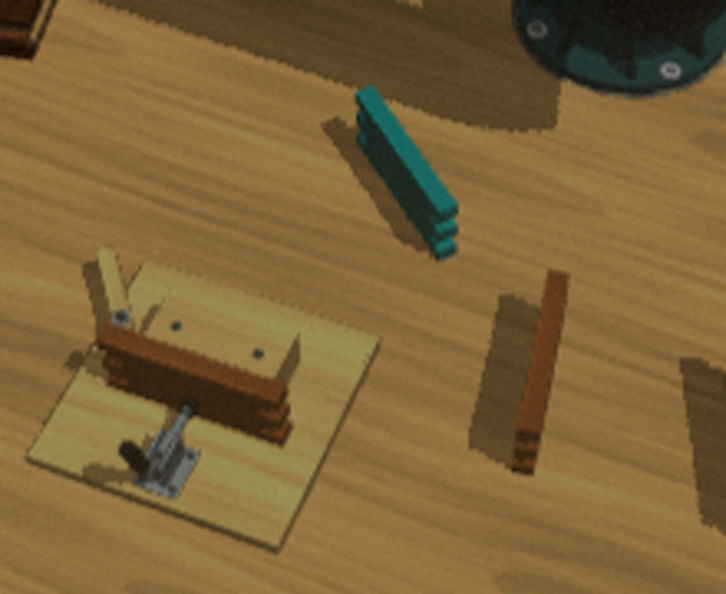

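```bash
cat > fit.py <<'E'
from h import *
from scipy.optimize import minimize
class C(dict): pass
def load(cam,png):
    pass
def boxmask(c,x,y,yaw,L=.170,T=.020,z0=0,z1=.075):
    P=np.array([[a*L/2,b*T/2,z] for a in(-1,1) for b in(-1,1) for z in(z0,z1)])
    cs,sn=np.cos(yaw),np.sin(yaw)
    P=np.c_[x+cs*P[:,0]-sn*P[:,1],y+sn*P[:,0]+cs*P[:,1],P[:,2]]
    S=8;uv=proj(c,P)[:,::-1]
    h=cv2.convexHull(uv.astype(np.float32)).reshape(-1,2)
    return h
def wood(fr):
    hsv=cv2.cvtColor(fr,cv2.COLOR_RGB2HSV).astype(int); f=fr.astype(int)
    return (f[:,:,0]>1.6*f[:,:,1])&(f[:,:,0]>30)
def fit(caps,g,z0=0):
    best=None
    def cost(p):
        J=0
        for c in caps:
            S=4;h=boxmask(c,p[0],p[1],p[2],z0=z0,z1=z0+.075)
            uv0=proj(c,[[g[0],g[1],.04+z0]])[0][::-1]; x0=int(uv0[0])-75;y0=int(uv0[1])-75
            x0=max(x0,0);y0=max(y0,0)
            w=wood(c['frame'])[y0:y0+150,x0:x0+150]
            m=np.zeros((w.shape[0]*S,w.shape[1]*S),np.uint8)
            cv2.fillPoly(m,[np.round(((h+.5-[x0,y0])*S-.5)*16).astype(np.int32)],1,shift=4)
            m=cv2.resize(m.astype(np.float32),(w.shape[1],w.shape[0]),interpolation=cv2.INTER_AREA)
            # only pixels near box (ignore others)
            near=cv2.dilate((m>0).astype(np.uint8),np.ones((9,9)))>0
            J+=np.abs(m-w)[near].sum()/m.sum()
        return J
    for dy in np.radians([-20,-10,0,10,20]):
        s=np.array([g[0],g[1],g[2]+dy])
        r=minimize(cost,s,method='Nelder-Mead',options=dict(initial_simplex=[s,s+[.01,0,0],s+[0,.01,0],s+[0,0,.15]],xatol=1e-5,fatol=1e-4))
        if best is None or r.fun<best.fun: best=r
    return best.x,best.fun
E
python3 - <<'E'
from fit import *
ct=robot.capture('top'); cs=robot.capture('scene')
for g in ((.48,.074,.1),(.48,.19,.3)):
    for cc in ((ct,),(cs,),(ct,cs)):
        x,f=fit(cc,g); print(x[:2].round(4),np.degrees(x[2]).round(1),round(f,3))
# verify overlay
for n,c in(('t',ct),('s',cs)):
    print(n,wood(c['frame']).sum())
# jig baseboard corners by hand from crops: top crop offset (220,150) x3.6
for nm,c,pts in(('top',ct,[(418,215),(658,215)]),):
    for (u,v) in pts: print(onz(c,(150+v/3.6-.36,220+u/3.6-.36),.018).round(4))
for (u,v) in [(145,262),(380,340),(278,548),(28,458)]: print('scene',onz(cs,(90+v/3.3-.35,190+u/3.3-.35),.018).round(4))
# tool axes
from scipy.spatial.transform import Rotation as R
print(R.from_quat(robot.read_state()['tool_rot']).as_matrix().round(3))
E
```

```text
[0.4892 0.0847] 11.8 0.205
[0.4845 0.0831] 11.7 0.258
[0.4887 0.0841] 12.1 0.468
[0.48 0.19] -2.8 1.0
[0.48 0.19] -2.8 1.0
[0.48 0.19] -2.8 2.0
t 33419
s 42953
[ 0.4995 -0.0687  0.018 ]
[ 0.5051 -0.3088  0.018 ]
scene [ 0.5128 -0.3047  0.018 ]
scene [ 0.5059 -0.0651  0.018 ]
scene [ 0.732  -0.0588  0.018 ]
scene [ 0.7399 -0.296   0.018 ]
[[ 0.907  0.42  -0.   ]
 [ 0.42  -0.907  0.   ]
 [ 0.    -0.    -1.   ]]
```

```bash
python3 - <<'E'
from fit import *
ct=robot.capture('top'); cs=robot.capture('scene')
p=onz(ct,(150+220/3.6,220+62/3.6),.07);print(p)
for cc in ((ct,),(cs,),(ct,cs)):
        x,f=fit(cc,(p[0],p[1],.3)); print(x[:2].round(4),np.degrees(x[2]).round(1),round(f,3))
for n,c in(('t',ct),('s',cs)):
    im=cv2.resize(c['frame'][:,:,::-1],None,fx=4,fy=4,interpolation=cv2.INTER_CUBIC)
    for a in (x,(.4887,.0841,np.radians(12))):
        h=boxmask(c,*a); cv2.polylines(im,[np.round((h+.5)*4-.5).astype(int)],1,(0,255,0),1)
    q=proj(c,[[x[0],.13,.03]])[0]*4; r,k=int(q[0]),int(q[1]); cv2.imwrite(f'pics/ov{n}.png',im[r-200:r+200,k-300:k+300])
E
```

```text
[0.47724309 0.27729772 0.07      ]
[0.482  0.2812] 24.8 0.237
[0.4823 0.2811] 22.2 0.462
[0.4823 0.2808] 23.8 0.71
```

View pics/ovt.png

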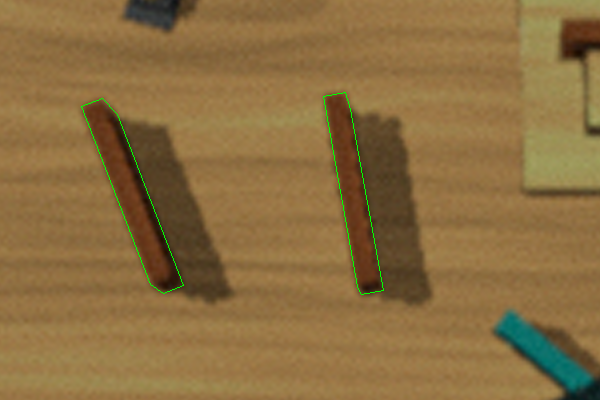

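View pics/ovs.png

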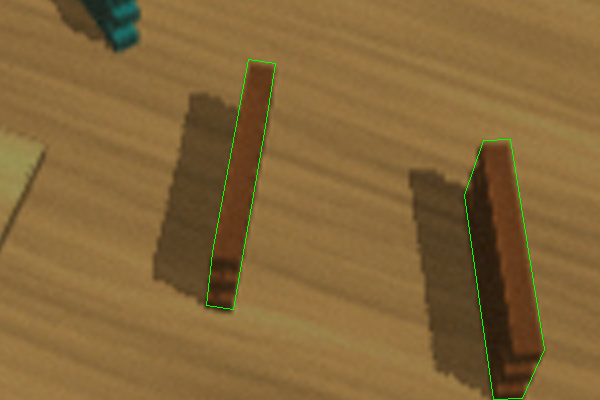

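Request:
apply_moves([
  {"rot": [0,0,-3],"translation": [23,58,10],"fingers": 1},
  {"rot": [0,0,-6],"translation": [46,116,20],"fingers": 1},
  {"rot": [0,0,-9],"translation": [69,174,20],"fingers": 1},
  {"rot": [0,0,-12],"translation": [92,232,20],"fingers": 1},
  {"rot": [0,0,-13],"translation": [115,290,20],"fingers": 1},
])

```text
time: 1.52
eef_pos: [0.3673, -0.2537, 0.2278]
tool_rot: [0.995, 0.102, 0.0, 0.0]
force: [0.6, -0.5, -0.2]
width: 0.0875
```

Request:
apply_moves([
  {"rot": [0,0,0],"translation": [23,58,0],"fingers": 1},
  {"rot": [0,0,0],"translation": [46,116,0],"fingers": 1},
  {"rot": [0,0,0],"translation": [69,174,0],"fingers": 1},
  {"rot": [0,0,0],"translation": [92,232,0],"fingers": 1},
  {"rot": [0,0,0],"translation": [115,290,0],"fingers": 1},
])

```text
time: 2.15
eef_pos: [0.4825, 0.0366, 0.2279]
tool_rot: [0.995, 0.103, 0.001, 0.0]
force: [2.0, -0.3, 0.3]
width: 0.0875
```

Request:
apply_moves([
  {"rot": [0,0,0],"translation": [6,48,0],"fingers": 1},
  {"rot": [0,0,0],"translation": [6,48,0],"fingers": 1},
  {"rot": [0,0,0],"translation": [6,48,0],"fingers": 1},
])

```text
time: 2.52
eef_pos: [0.4875, 0.0823, 0.2275]
tool_rot: [0.995, 0.104, -0.0, 0.0]
force: [0.8, 0.9, -0.1]
width: 0.0878
```

```bash
python3 - <<'E'
from fit import *
c=snap('wrist','w1');s=robot.read_state();print(s['time'],s['eef_pos'],s['qpos'].round(2),s['force'],s['torque'])
print(np.array(c['camera_matrix']).round(1),np.array(c['extrinsics']).round(3))
im=c['frame'][:,:,::-1].copy()
h=boxmask(c,.488,.084,np.radians(12)); cv2.polylines(im,[np.round(h).astype(int)],1,(0,255,0),1)
cv2.imwrite('pics/w1o.png',im)
for r in robot.tip_of('wrist','side_a_mid'): print(r,onz(c,r['centre'],.0375))
E
```

```text
2.575 [0.48751922 0.08175437 0.22748975] [ 0.03  0.19  1.7  -0.    1.25  1.39] [-0.24346516 -0.28346758  0.87689339] [ 0.03179204 -0.03231152 -0.01129239]
[[341.4   0.  317.6]
 [  0.  341.4 200.6]
 [  0.    0.    1. ]] [[ 0.208 -0.978  0.002 -0.023]
 [ 0.943  0.2   -0.266 -0.438]
 [ 0.259  0.057  0.964 -0.542]
 [ 0.     0.     0.     1.   ]]
```

View pics/w1o.png

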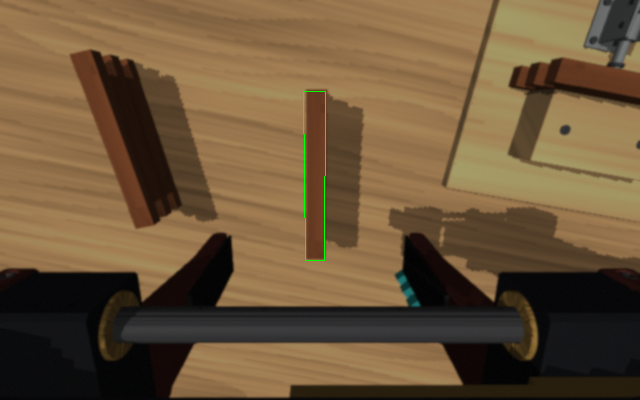

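Request:
apply_moves([
  {"rot": [0,0,0],"translation": [0,0,-50],"fingers": 1},
  {"rot": [0,0,0],"translation": [0,0,-100],"fingers": 1},
  {"rot": [0,0,0],"translation": [0,0,-150],"fingers": 1},
  {"rot": [0,0,0],"translation": [0,0,-180],"fingers": 1},
  {"rot": [0,0,0],"translation": [0,0,-180],"fingers": 1},
], newtons=40)

```text
time: 3.25
eef_pos: [0.4857, 0.0812, 0.0458]
tool_rot: [0.995, 0.102, -0.003, -0.0]
force: [-0.2, -0.0, 0.2]
width: 0.0877
```

```bash
python3 - <<'E'
from fit import *
c=snap('wrist','w2');s=robot.read_state();print(s['time'],s['eef_pos'],s['force'],s['torque'],s['tool_rot'])
E
```

```text
3.3 [0.48722511 0.08148712 0.04728076] [ 0.57725758 -0.08672059  0.64441215] [0.01542629 0.01484695 0.03741491] [ 9.94748464e-01  1.02345185e-01 -9.74850318e-04 -7.47298060e-05]
```

View pics/w2.png

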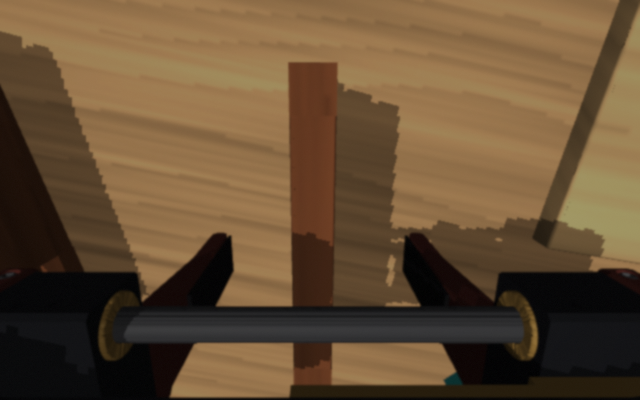

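Request:
apply_moves([
  {"rot": [0,0,0],"translation": [0,2.5,0],"fingers": 1},
  {"rot": [0,0,0],"translation": [0,2.5,0],"fingers": -0.5},
  {"rot": [0,0,0],"translation": [0,2.5,0],"fingers": -1},
  {"rot": [0,0,0],"translation": [0,2.5,0],"fingers": -1},
  {"rot": [0,0,0],"translation": [0,2.5,0],"fingers": -1},
], newtons=40)

```text
time: 3.92
eef_pos: [0.4878, 0.0852, 0.0476]
tool_rot: [0.995, 0.103, 0.0, -0.0]
force: [0.1, 0.8, 0.7]
width: 0.0511
```

```bash
python3 - <<'E'
from fit import *
s=robot.read_state();print(s['time'],s['eef_pos'],s['force'],s['torque'],s['width'])
E
```

```text
3.925 [0.48777194 0.08521713 0.04764942] [0.07297256 0.82411644 0.65500631] [ 0.02135051  0.00738044 -0.0077163 ] 0.05113357337072163
```

Request:
apply_moves([
  {"rot": [0,0,0],"translation": [0,-1,0],"fingers": -1},
  {"rot": [0,0,0],"translation": [0,-1,0],"fingers": -1},
  {"rot": [0,0,0],"translation": [0,-1,0],"fingers": -1},
  {"rot": [0,0,0],"translation": [0,-1,0],"fingers": -1},
  {"rot": [0,0,0],"translation": [0,-1,0],"fingers": -1},
])

```text
time: 4.55
eef_pos: [0.4878, 0.0841, 0.0475]
tool_rot: [0.995, 0.103, -0.0, -0.0]
force: [0.8, 0.3, -0.7]
width: 0.0195
```

Request:
apply_moves([
  {"rot": [0,0,0],"translation": [0,0,0],"fingers": -1},
  {"rot": [0,0,0],"translation": [0,0,0],"fingers": -1},
])

```text
time: 4.8
eef_pos: [0.4878, 0.0841, 0.0475]
tool_rot: [0.995, 0.103, -0.0, -0.0]
force: [-0.3, 0.5, -1.3]
width: 0.0192
```

```bash
python3 - <<'E'
from fit import *
s=robot.read_state();print(s['time'],s['eef_pos'],s['force'],s['torque'],s['width'])
E
```

```text
4.8 [0.48779426 0.08412121 0.04747225] [-0.31707334  0.45734151 -1.33536668] [-0.02505525 -0.00876621  0.05643949] 0.019204876437511377
```

Request:
apply_moves([
  {"rot": [0,0,0],"translation": [0,0,15],"fingers": -1},
  {"rot": [0,0,0],"translation": [0,0,40],"fingers": -1},
  {"rot": [0,0,0],"translation": [0,0,60],"fingers": -1},
  {"rot": [0,0,0],"translation": [0,0,60],"fingers": -1},
  {"rot": [0,0,0],"translation": [0,0,60],"fingers": -1},
])

```text
time: 5.42
eef_pos: [0.4872, 0.0841, 0.1073]
tool_rot: [0.995, 0.103, -0.0, -0.0]
force: [0.1, 0.0, -3.9]
width: 0.0197
```

Request:
apply_moves([
  {"rot": [0,0,0],"translation": [0,0,0],"fingers": -1},
  {"rot": [0,0,0],"translation": [0,0,0],"fingers": -1},
])

```text
time: 5.68
eef_pos: [0.4872, 0.0841, 0.1068]
tool_rot: [0.995, 0.103, -0.001, -0.0]
force: [-0.0, 0.2, -3.5]
width: 0.0201
```

```bash
python3 - <<'E'
from fit import *
F=[]
for i in range(8):
    c=robot.capture('wrist');s=robot.read_state();F.append(np.r_[s['force'],s['torque']])
F=np.array(F);print(s['time'],s['eef_pos'],s['tool_rot'],s['width'],F.mean(0).round(2),F.std(0).round(2))
cv2.imwrite('pics/w3.png',c['frame'][:,:,::-1])
snap('scene','s3')
E
```

```text
6.075 [0.4877764  0.08413604 0.10748306] [ 9.94652267e-01  1.03280511e-01 -3.56275586e-05 -4.80974833e-05] 0.01958469780503951 [ 0.13  0.04 -4.05  0.03  0.01  0.  ] [0.5  0.42 0.6  0.02 0.03 0.02]
```

View pics/w3.png

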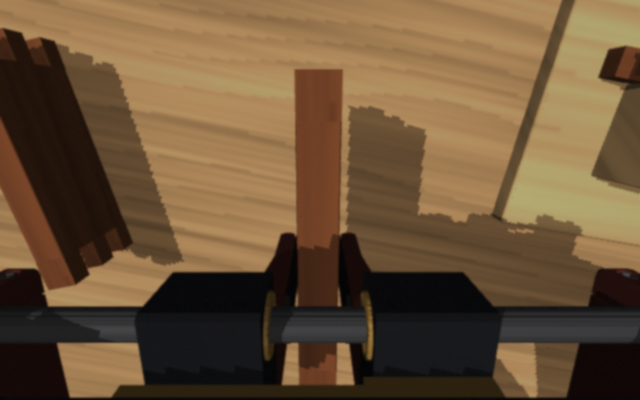

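View pics/s3.png

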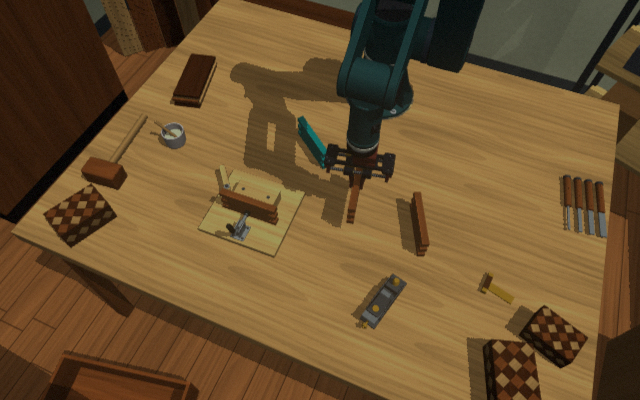

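Request:
apply_moves([
  {"rot": [0,0,0],"translation": [0,0,-30],"fingers": -1},
  {"rot": [0,0,0],"translation": [0,0,-50],"fingers": -1},
  {"rot": [0,0,0],"translation": [0,0,-57],"fingers": -1},
  {"rot": [0,0,0],"translation": [0,0,-60],"fingers": -1},
  {"rot": [0,0,0],"translation": [0,0,-60],"fingers": -1},
])

```text
time: 6.75
eef_pos: [0.4884, 0.0842, 0.048]
tool_rot: [0.995, 0.103, 0.001, -0.0]
force: [0.2, -0.6, -3.8]
width: 0.0197
```

Request:
apply_moves([
  {"rot": [0,0,0],"translation": [0,0,0],"fingers": -1},
  {"rot": [0,0,0],"translation": [0,0,0],"fingers": 0},
  {"rot": [0,0,0],"translation": [0,0,0],"fingers": 0},
  {"rot": [0,0,0],"translation": [0,0,0],"fingers": 0},
])

```text
time: 7.25
eef_pos: [0.4881, 0.0841, 0.0478]
tool_rot: [0.995, 0.103, 0.0, -0.0]
force: [-0.4, -0.6, -0.5]
width: 0.0434
```

```bash
python3 - <<'E'
from fit import *
c=snap('wrist','w4')
s=robot.read_state();print(s['time'],s['eef_pos'],s['force'],s['torque'],s['width'])
E
```

```text
7.3 [0.48808359 0.08414065 0.04777214] [ 0.14675726  0.73600825 -0.42739214] [ 0.02062753 -0.00675651 -0.02321477] 0.04363893327171815
```

View pics/w4.png

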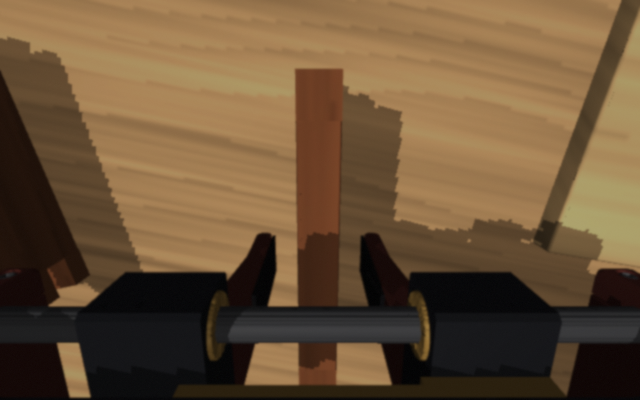

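Request:
apply_moves([
  {"rot": [0,0,0],"translation": [0,0,50],"fingers": 1},
  {"rot": [0,0,0],"translation": [0,0,100],"fingers": 1},
  {"rot": [0,0,4],"translation": [-1,55,130],"fingers": 1},
  {"rot": [0,0,8],"translation": [-3,115,130],"fingers": 1},
  {"rot": [0,0,11.6],"translation": [-6,175,130],"fingers": 1},
])

```text
time: 7.92
eef_pos: [0.4822, 0.2609, 0.1785]
tool_rot: [0.979, 0.204, 0.001, -0.0]
force: [0.6, 0.1, 0.7]
width: 0.0873
```

Request:
apply_moves([
  {"rot": [0,0,0],"translation": [0,22,0],"fingers": 1},
  {"rot": [0,0,0],"translation": [0,22,0],"fingers": 1},
  {"rot": [0,0,0],"translation": [0,22,0],"fingers": 1},
])

```text
time: 8.3
eef_pos: [0.4816, 0.2797, 0.1772]
tool_rot: [0.979, 0.203, -0.001, 0.0]
force: [-0.8, -0.3, 0.2]
width: 0.0875
```

```bash
python3 - <<'E'
from fit import *
c=snap('wrist','w5');s=robot.read_state();print(s['time'],s['eef_pos'],s['qpos'].round(2),s['tool_rot'])
im=c['frame'][:,:,::-1].copy()
h=boxmask(c,.482,.281,np.radians(23.5)); cv2.polylines(im,[np.round(h).astype(int)],1,(0,255,0),1)
cv2.imwrite('pics/w5o.png',im)
E
```

```text
8.35 [0.48172815 0.27952614 0.17728881] [ 0.4   0.33  1.64 -0.    1.17  1.57] [ 9.79281267e-01  2.02504081e-01 -4.27222445e-04  3.38736603e-04]
```

View pics/w5o.png

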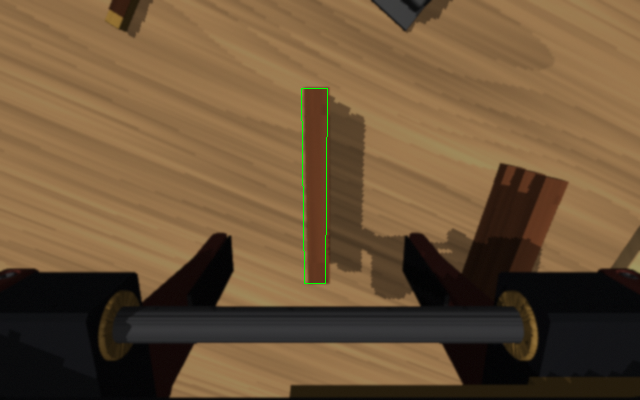

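Request:
apply_moves([
  {"rot": [0,0,0],"translation": [0,1,-45],"fingers": 1},
  {"rot": [0,0,0],"translation": [0,1,-90],"fingers": 0.5},
  {"rot": [0,0,0],"translation": [0,1,-120],"fingers": 0.2},
  {"rot": [0,0,0],"translation": [0,1,-130],"fingers": 0},
  {"rot": [0,0,0],"translation": [0,1,-130],"fingers": 0},
])

```text
time: 8.98
eef_pos: [0.482, 0.2813, 0.0475]
tool_rot: [0.979, 0.203, -0.0, 0.0]
force: [0.2, 0.2, -0.5]
width: 0.051
```

```bash
python3 - <<'E'
from fit import *
c=snap('wrist','w6');s=robot.read_state();print(s['time'],s['eef_pos'],s['force'],s['width'])
E
```

```text
9.025 [0.48258444 0.28175153 0.04828441] [-0.27653152  0.46452551  0.18002216] 0.04709943524474805
```

View pics/w6.png

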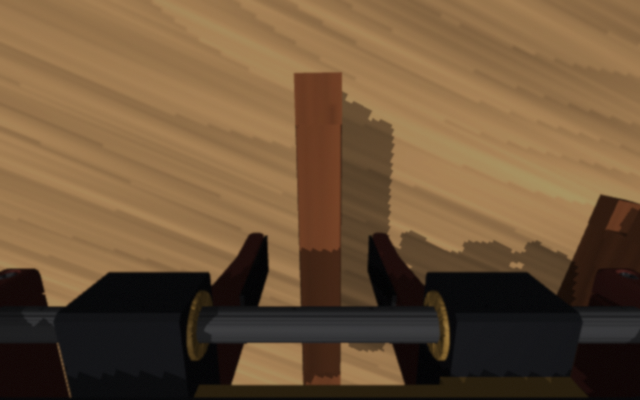

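Request:
apply_moves([
  {"rot": [0,0,1],"translation": [0,0,0],"fingers": -1},
  {"rot": [0,0,1],"translation": [0,0,0],"fingers": -1},
  {"rot": [0,0,1],"translation": [0,0,0],"fingers": -1},
  {"rot": [0,0,1],"translation": [0,0,0],"fingers": -1},
  {"rot": [0,0,1],"translation": [0,0,0],"fingers": -1},
])

```text
time: 9.65
eef_pos: [0.4822, 0.2824, 0.0482]
tool_rot: [0.977, 0.212, 0.001, -0.0]
force: [0.4, -0.3, 5.9]
width: 0.0196
```

Request:
apply_moves([
  {"rot": [0,0,0],"translation": [0,0,0],"fingers": -1},
  {"rot": [0,0,0],"translation": [0,0,0],"fingers": -1},
])

```text
time: 9.9
eef_pos: [0.4823, 0.2824, 0.0482]
tool_rot: [0.977, 0.212, 0.001, -0.0]
force: [-0.0, -0.4, 5.8]
width: 0.0196
```

Request:
apply_moves([
  {"rot": [0,0,0],"translation": [0,0,15],"fingers": -1},
  {"rot": [0,0,0],"translation": [0,0,40],"fingers": -1},
  {"rot": [0,0,0],"translation": [0,0,60],"fingers": -1},
  {"rot": [0,0,0],"translation": [0,0,60],"fingers": -1},
  {"rot": [0,0,0],"translation": [0,0,60],"fingers": -1},
])

```text
time: 10.52
eef_pos: [0.4813, 0.2819, 0.1071]
tool_rot: [0.977, 0.212, -0.0, 0.0]
force: [0.5, -0.1, -2.9]
width: 0.0198
```

Request:
apply_moves([
  {"rot": [0,0,0],"translation": [0,0,0],"fingers": -1},
  {"rot": [0,0,0],"translation": [0,0,0],"fingers": -1},
])

```text
time: 10.78
eef_pos: [0.4813, 0.2819, 0.1068]
tool_rot: [0.977, 0.212, -0.001, 0.0]
force: [0.9, -0.7, -2.3]
width: 0.0198
```

```bash
python3 - <<'E'
from fit import *
F=[]
for i in range(8):
    c=robot.capture('wrist');s=robot.read_state();F.append(np.r_[s['force'],s['torque']])
F=np.array(F);print(s['time'],s['eef_pos'],s['tool_rot'],s['width'],F.mean(0).round(2),F.std(0).round(2))
cv2.imwrite('pics/w7.png',c['frame'][:,:,::-1])
E
```

```text
11.175 [0.48179685 0.28215262 0.10750343] [ 9.77308120e-01  2.11822650e-01 -1.31645806e-05 -5.05312644e-05] 0.01960240635780123 [-0.2   0.23 -1.72 -0.   -0.01 -0.01] [0.42 0.63 0.31 0.02 0.03 0.03]
```

View pics/w7.png

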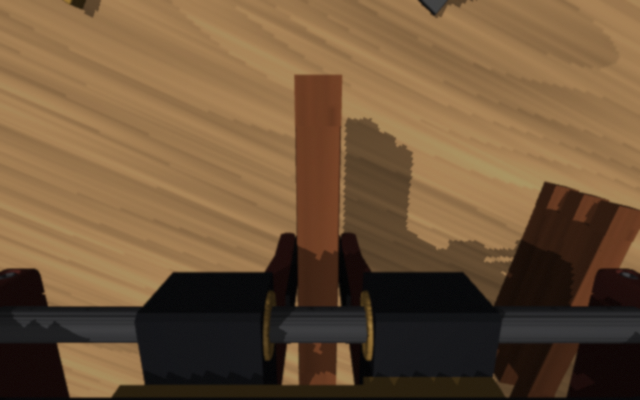

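Request:
apply_moves([
  {"rot": [0,0,0],"translation": [0,0,-30],"fingers": -1},
  {"rot": [0,0,0],"translation": [0,0,-50],"fingers": -1},
  {"rot": [0,0,0],"translation": [0,0,-56],"fingers": -1},
  {"rot": [0,0,0],"translation": [0,0,-59.5],"fingers": -1},
  {"rot": [0,0,0],"translation": [0,0,-59.5],"fingers": -1},
])

```text
time: 11.8
eef_pos: [0.4824, 0.2824, 0.0487]
tool_rot: [0.977, 0.212, 0.001, -0.0]
force: [-0.3, 0.2, -1.0]
width: 0.0196
```

Request:
apply_moves([
  {"rot": [0,0,0],"translation": [0,0,0],"fingers": -1},
  {"rot": [0,0,0],"translation": [0,0,0],"fingers": 0},
  {"rot": [0,0,0],"translation": [0,0,0],"fingers": 0},
  {"rot": [0,0,0],"translation": [0,0,0],"fingers": 0},
])

```text
time: 12.3
eef_pos: [0.482, 0.2822, 0.0482]
tool_rot: [0.977, 0.212, 0.0, -0.0]
force: [-0.1, -0.2, -0.0]
width: 0.0429
```

```bash
python3 - <<'E'
from fit import *
c=snap('wrist','w8')
s=robot.read_state();print(s['time'],s['eef_pos'],s['force'],s['torque'],s['width'])
E
```

```text
12.35 [0.4818849  0.28220393 0.0481632 ] [-0.37135721  0.13187622 -0.73842231] [0.02512005 0.04437754 0.04721874] 0.04338395076830207
```

View pics/w8.png

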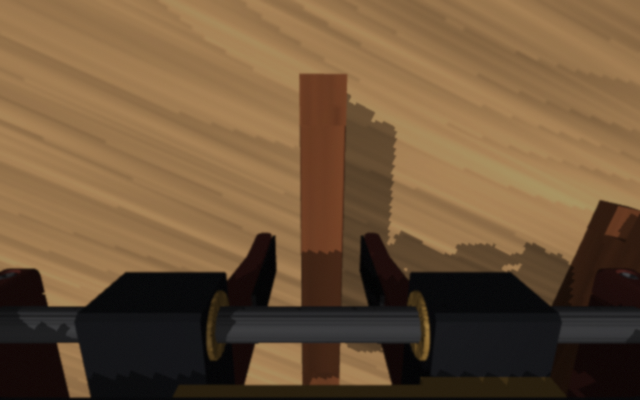

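Request:
apply_moves([
  {"rot": [0,0,0],"translation": [0,0,50],"fingers": 0.2},
  {"rot": [0,0,0],"translation": [0,0,100],"fingers": 0.2},
  {"rot": [0,0,-4],"translation": [1,-55,130],"fingers": 0.2},
  {"rot": [0,0,-8],"translation": [3,-115,130],"fingers": 0.2},
  {"rot": [0,0,-12.6],"translation": [6,-175,130],"fingers": 0.2},
])

```text
time: 12.98
eef_pos: [0.4881, 0.1057, 0.1788]
tool_rot: [0.995, 0.103, 0.001, 0.0]
force: [0.2, 0.2, -0.2]
width: 0.0525
```

Request:
apply_moves([
  {"rot": [0,0,0],"translation": [0,-23,0],"fingers": 0.2},
  {"rot": [0,0,0],"translation": [0,-23,0],"fingers": 0.2},
  {"rot": [0,0,0],"translation": [0,-23,0],"fingers": 0.2},
])

```text
time: 13.35
eef_pos: [0.4878, 0.0847, 0.178]
tool_rot: [0.995, 0.103, 0.0, -0.0]
force: [0.7, -0.0, 0.6]
width: 0.0524
```

```bash
python3 - <<'E'
from fit import *
c=snap('wrist','w9');s=robot.read_state();print(s['time'],s['eef_pos'],s['qpos'].round(2),s['tool_rot'],s['width'])
snap('scene','s9')
im=c['frame'][:,:,::-1].copy()
h=boxmask(c,.488,.084,np.radians(12)); cv2.polylines(im,[np.round(h).astype(int)],1,(0,255,0),1)
cv2.imwrite('pics/w9o.png',im)
E
```

```text
13.4 [0.48775046 0.08501552 0.17798839] [0.03 0.24 1.77 0.   1.13 1.4 ] [ 9.94617067e-01  1.03618625e-01 -1.29136555e-05 -2.67071844e-04] 0.052740867804187894
```

View pics/w9o.png

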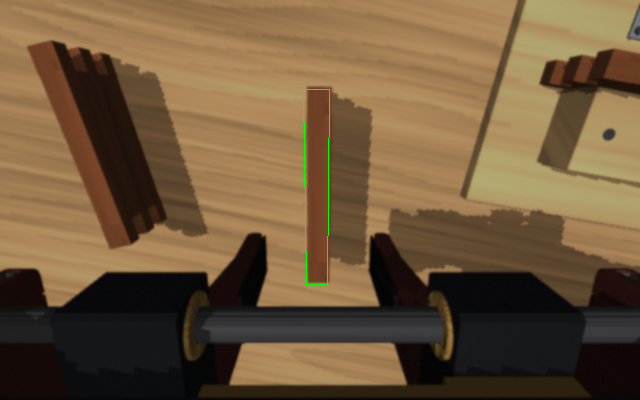

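View pics/s9.png

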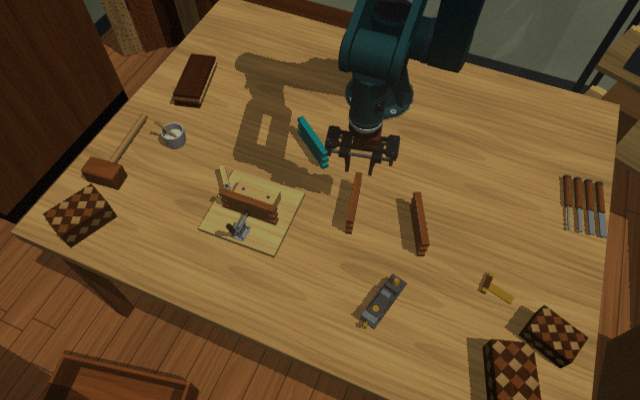

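Request:
apply_moves([
  {"rot": [0,0,0],"translation": [0,-0.5,-45],"fingers": 0.2},
  {"rot": [0,0,0],"translation": [0,-0.5,-90],"fingers": 0.2},
  {"rot": [0,0,0],"translation": [0,-0.5,-120],"fingers": 0.1},
  {"rot": [0,0,0],"translation": [0,-0.5,-129],"fingers": -0.2},
  {"rot": [0,0,0],"translation": [0,-0.5,-129],"fingers": -1},
])

```text
time: 14.08
eef_pos: [0.4878, 0.0842, 0.049]
tool_rot: [0.995, 0.104, -0.0, -0.0]
force: [0.1, -0.3, 1.2]
width: 0.0319
```

Request:
apply_moves([
  {"rot": [0,0,0],"translation": [0,0,0],"fingers": -1},
  {"rot": [0,0,0],"translation": [0,0,0],"fingers": -1},
  {"rot": [0,0,0],"translation": [0,0,0],"fingers": -1},
  {"rot": [0,0,0],"translation": [0,0,0],"fingers": -1},
  {"rot": [0,0,0],"translation": [0,0,0],"fingers": -1},
])

```text
time: 14.7
eef_pos: [0.489, 0.0838, 0.0502]
tool_rot: [0.995, 0.103, 0.001, -0.0]
force: [-0.5, 1.5, 7.1]
width: 0.0199
```

Request:
apply_moves([
  {"rot": [0,0,0],"translation": [0,0,20],"fingers": -1},
  {"rot": [0,0,0],"translation": [0,0,60],"fingers": -1},
  {"rot": [0,0,0],"translation": [0,0,100],"fingers": -1},
  {"rot": [0,0,0],"translation": [0,0,130],"fingers": -1},
  {"rot": [0,0,0],"translation": [0,0,130],"fingers": -1},
])

```text
time: 15.32
eef_pos: [0.4892, 0.0836, 0.1808]
tool_rot: [0.995, 0.103, 0.002, 0.0]
force: [0.3, -1.0, -3.7]
width: 0.0198
```

```bash
python3 - <<'E'
from fit import *
for i in range(3):
    c=robot.capture('wrist');s=robot.read_state();print(s['force'])
print(s['time'],s['eef_pos'],s['tool_rot'],s['width'],s['torque'])
cv2.imwrite('pics/w10.png',c['frame'][:,:,::-1])
E
```

```text
[-0.64619285  0.81767649 -4.57854323]
[-0.37447812 -0.1449567  -3.42057836]
[-0.39407646 -0.31945443 -4.79190287]
15.475 [0.48630739 0.08349342 0.17749718] [ 9.94657268e-01  1.03222562e-01 -1.41712176e-03 -1.18356845e-04] 0.019524448109623123 [0.05462788 0.0360487  0.01014836]
```

View pics/w10.png

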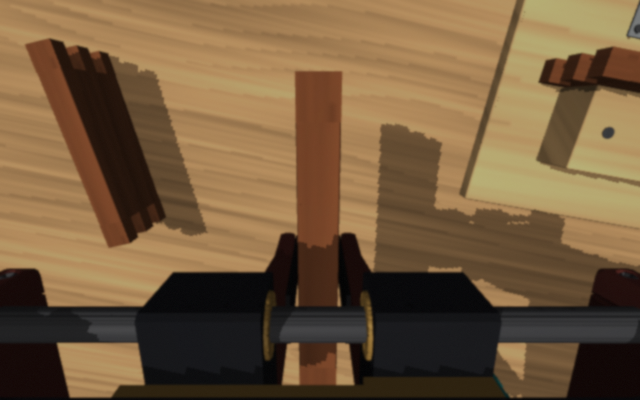

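Request:
apply_moves([
  {"rot": [0,0,10],"translation": [0,-15,5],"fingers": -1},
  {"rot": [0,0,20],"translation": [0,-40,10],"fingers": -1},
  {"rot": [0,0,30],"translation": [0,-75,10],"fingers": -1},
  {"rot": [0,0,40],"translation": [0,-110,10],"fingers": -1},
  {"rot": [0,0,50],"translation": [5,-145,10],"fingers": -1},
])

```text
time: 16.1
eef_pos: [0.4909, -0.062, 0.1869]
tool_rot: [0.856, 0.516, -0.001, -0.002]
force: [0.4, -0.6, -3.6]
width: 0.0198
```

Request:
apply_moves([
  {"rot": [0,0,10],"translation": [5,-35,0],"fingers": -1},
  {"rot": [0,0,20],"translation": [10,-70,0],"fingers": -1},
  {"rot": [0,0,29.7],"translation": [15,-105,0],"fingers": -1},
  {"rot": [0,0,29.7],"translation": [25,-126,0],"fingers": -1},
  {"rot": [0,0,29.7],"translation": [25,-126,0],"fingers": -1},
])

```text
time: 16.73
eef_pos: [0.5183, -0.1884, 0.1878]
tool_rot: [0.699, 0.715, -0.0, -0.001]
force: [-0.2, -0.4, -3.7]
width: 0.0196
```

```bash
python3 - <<'E'
from fit import *
c=snap('wrist','w11');s=robot.read_state();print(s['time'],s['eef_pos'],s['tool_rot'],s['width'],s['qpos'])
c2=snap('scene','s11');c3=snap('top','t11')
for n,q in(('wrist',c),('scene',c2),('top',c3)):
    for k,z in (('jig_place',.018),('jig',0)):
        for r in robot.tip_of(n,k): print(n,k,r['p'],np.round(r['centre'],1),onz(q,r['centre'],z).round(4))
import pickle;pickle.dump((c,c2,c3),open('c11.pkl','wb'))
E
```

```text
16.775 [ 0.51760238 -0.18711462  0.18785657] [ 6.98886630e-01  7.15231481e-01 -7.62494047e-05 -1.18383114e-03] 0.019628257157749355 [-4.72803421e-01  3.08388217e-01  1.64086908e+00  5.98221011e-04
  1.19464183e+00 -4.96139457e-01]
wrist jig_place 0.98 [175.5 340.4] [ 0.5418 -0.1861  0.018 ]
wrist jig_place 0.36 [174.2 409.5] [ 0.6134 -0.1831  0.018 ]
wrist jig 0.92 [173.3 411.2] [ 0.6201 -0.1854  0.    ]
scene jig_place 0.65 [188.1 261. ] [ 0.5433 -0.1939  0.018 ]
scene jig 0.96 [213.  249.1] [ 0.6272 -0.193   0.    ]
top jig_place 0.88 [197.9 365.1] [ 0.5439 -0.1741  0.018 ]
top jig 0.58 [179.3 364.3] [ 0.6166 -0.1721  0.    ]
```

View pics/w11.png

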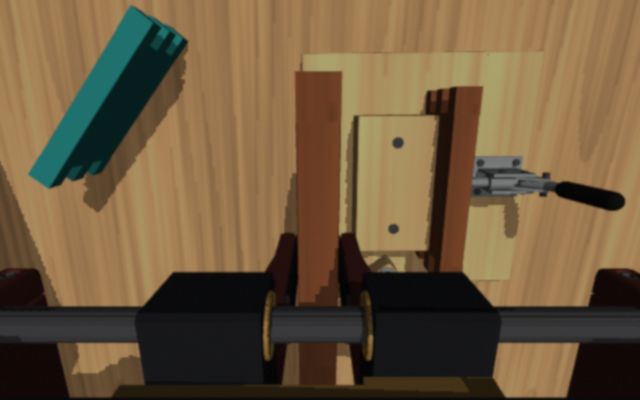

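View pics/s11.png

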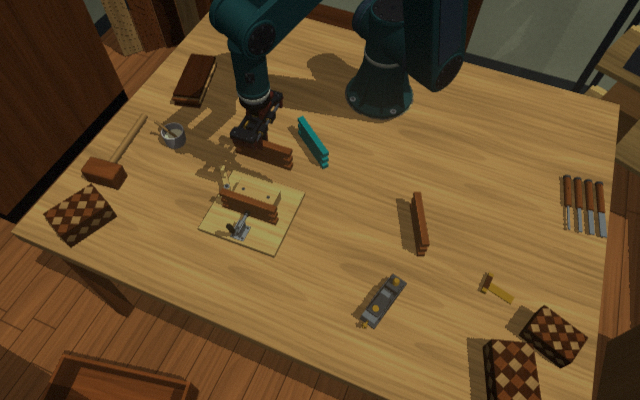

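```bash
python3 - <<'E'
import cv2
a=cv2.imread('pics/w11.png')[40:270,290:490]; cv2.imwrite('pics/w11c.png',cv2.resize(a,None,fx=2.6,fy=2.6,interpolation=cv2.INTER_CUBIC))
a=cv2.imread('pics/top1.png')[140:215,325:410]; cv2.imwrite('pics/top1d.png',cv2.resize(a,None,fx=8,fy=8,interpolation=cv2.INTER_CUBIC))
E
```

```text
(no output)
```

View pics/w11c.png

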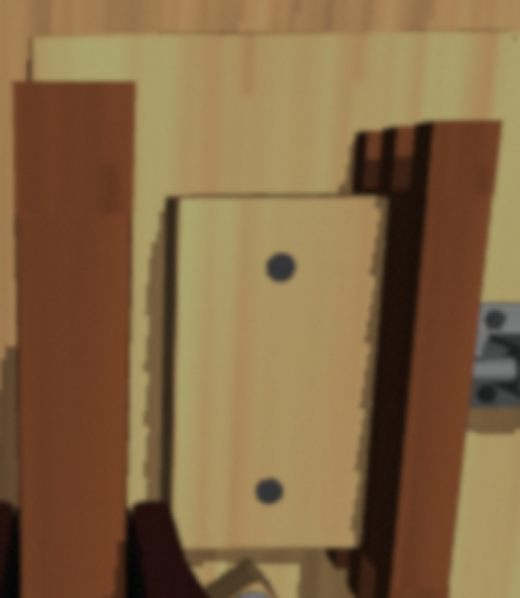

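View pics/top1d.png

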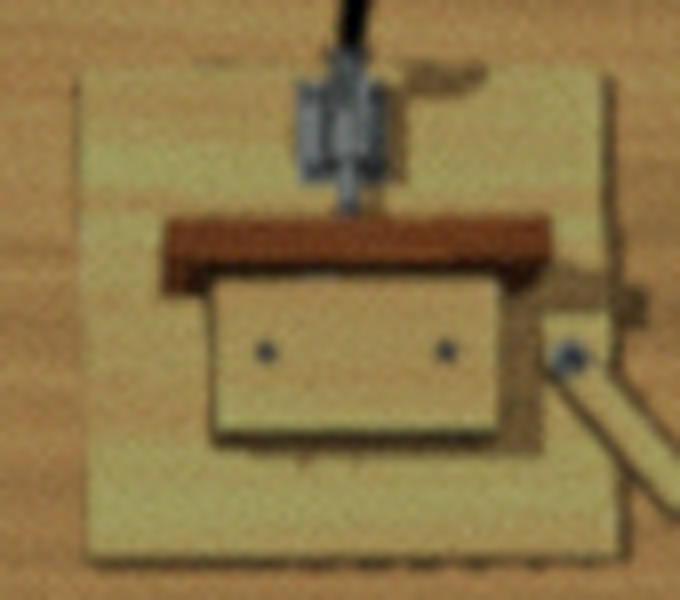

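```bash
python3 - <<'E'
import pickle
from fit import *
c,c2,c3=pickle.load(open('c11.pkl','rb'))
print('wrist former')
w=[onz(c,(40+v/2.6-.3,290+u/2.6-.3),.063) for u,v in((178,198),(173,549),(388,196),(358,548))]
for p in w: print(p.round(4))
def rep(a,b): # a=+y end, b=-y end
    d=a-b; print('len',np.hypot(*d[:2]).round(4),'yaw',np.degrees(np.arctan2(-d[0],d[1])).round(2)); return (a+b)/2,np.array([d[1],-d[0]])/np.hypot(*d[:2])
m,n=rep(w[0],w[1]); print('place',m[:2]-.010*n)
print('top former')
w=[onz(c3,(140+v/8-.44,325+u/8-.44),.063) for u,v in((214,432),(497,430),(213,275),(498,275))]
for p in w: print(p.round(4))
m,n=rep(w[0],w[1]); print('place',m[:2]-.010*n)
w=[onz(c3,(140+v/8-.44,325+u/8-.44),.018) for u,v in((92,556),(618,555),(80,68),(605,68))]
for p in w: print(p.round(4))
m,n=rep(w[0],w[1]); print('place',m[:2]+.039*n)
# wrist: baseboard +y edge
e=[onz(c,p,.018) for p in((54.0,303),(51.3,543))]; print(e,np.degrees(np.arctan2(e[1][1]-e[0][1],e[1][0]-e[0][0])))
# held board top edges in wrist, top z
s=robot.read_state(); zt=s['eef_pos'][2]-.0498+.075
b=[onz(c,(40+v/2.6-.3,290+u/2.6-.3),zt) for u,v in((14,83),(135,82),(22,598),(126,598))]
for p in b: print(p.round(4))
print(s['eef_pos'],np.degrees(2*np.arctan2(s['tool_rot'][1],s['tool_rot'][0])))
E
```

```text
wrist former
[ 0.5517 -0.1246  0.063 ]
[ 0.5568 -0.2505  0.063 ]
[ 0.6213 -0.1223  0.063 ]
[ 0.6251 -0.2485  0.063 ]
len 0.1261 yaw 2.31
place [ 0.5442366  -0.18795098]
top former
[ 0.5503 -0.1215  0.063 ]
[ 0.5541 -0.2464  0.063 ]
[ 0.6213 -0.1202  0.063 ]
[ 0.6242 -0.2468  0.063 ]
len 0.1249 yaw 1.74
place [ 0.54219765 -0.18428791]
[ 0.5006 -0.0698  0.018 ]
[ 0.5066 -0.3067  0.018 ]
[ 0.7279 -0.0601  0.018 ]
[ 0.7334 -0.3017  0.018 ]
len 0.2369 yaw 1.44
place [ 0.54258792 -0.18724146]
[array([ 0.50153082, -0.0699992 ,  0.018     ]), array([ 0.72830256, -0.06234428,  0.018     ])] 1.9333476833280634
[ 0.5068 -0.1037  0.2144]
[ 0.5263 -0.1031  0.2144]
[ 0.5088 -0.1949  0.2144]
[ 0.5284 -0.1944  0.2144]
[ 0.51772507 -0.18676343  0.18915263] 91.57952299811838
```

Request:
apply_moves([
  {"rot": [0,0,0.3],"translation": [13,1,0],"fingers": -1},
  {"rot": [0,0,0.3],"translation": [25.5,1,-15],"fingers": -1},
  {"rot": [0,0,0.3],"translation": [25.5,1,-40],"fingers": -1},
  {"rot": [0,0,0.3],"translation": [25.5,1,-58],"fingers": -1},
  {"rot": [0,0,0.3],"translation": [25.5,1,-63],"fingers": -1},
])

```text
time: 17.8
eef_pos: [0.5428, -0.1858, 0.1238]
tool_rot: [0.696, 0.719, -0.0, -0.002]
force: [0.0, 0.1, -3.7]
width: 0.0195
```

Request:
apply_moves([
  {"rot": [0,0,0],"translation": [0,0,-4],"fingers": -1},
  {"rot": [0,0,0],"translation": [0,0,-5],"fingers": -1},
  {"rot": [0,0,0],"translation": [0,0,-5],"fingers": -1},
  {"rot": [0,0,0],"translation": [0,0,-5],"fingers": -1},
])

```text
time: 18.3
eef_pos: [0.5436, -0.1865, 0.1216]
tool_rot: [0.696, 0.718, 0.0, 0.0]
force: [0.3, -0.5, -3.6]
width: 0.0199
```

```bash
python3 - <<'E'
from fit import *
import pickle
c=snap('wrist','w12');c2=snap('scene','s12');c3=snap('top','t12');s=robot.read_state();print(s['time'],s['eef_pos'],s['tool_rot'],s['width'],s['force'])
pickle.dump((c,c2,c3),open('c12.pkl','wb'))
for n,cc in(('w12',c),('s12',c2)):
    im=cv2.resize(cc['frame'][:,:,::-1],None,fx=4,fy=4,interpolation=cv2.INTER_CUBIC)
    if n[0]=='w': im=im[140:1080,1120:1960]; im=cv2.resize(im,None,fx=.62,fy=.62)
    else:
        h=boxmask(cc,.5437,-.187,np.radians(91.8),z0=.068,z1=.143); cv2.polylines(im,[np.round((h+.5)*4-.5).astype(int)],1,(0,255,0),1)
        im=im[480:1020,760:1260]
    cv2.imwrite(f'pics/{n}c.png',im)
E
```

```text
18.45 [ 0.54344207 -0.1864644   0.12134477] [6.95590732e-01 7.18438218e-01 6.11022586e-05 2.37375740e-04] 0.019405932462029225 [-0.2894927  -0.48686423 -3.8636617 ]
```

View pics/w12c.png

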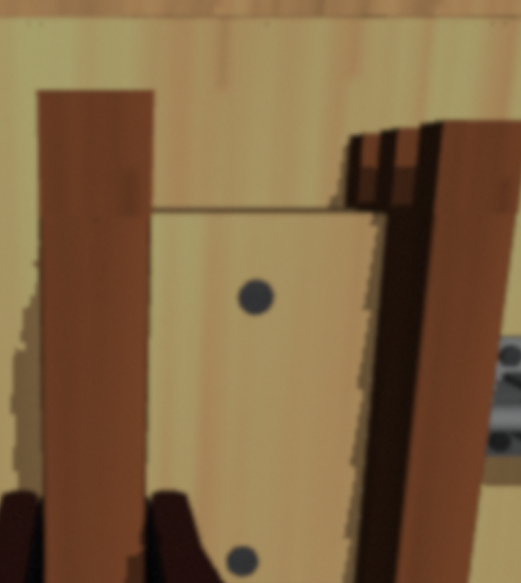

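View pics/s12c.png

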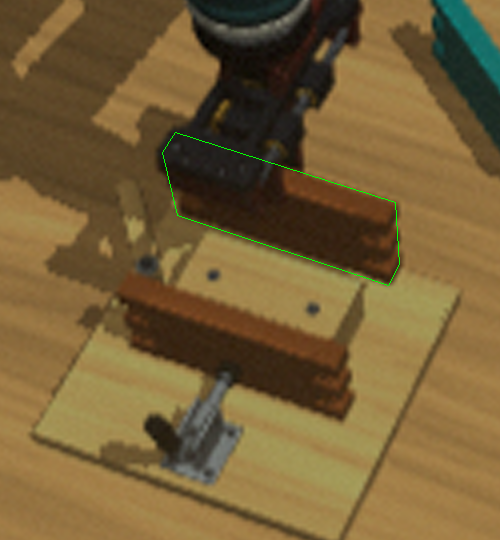

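Request:
apply_moves([
  {"rot": [0,0,0],"translation": [0,0,-2],"fingers": -1},
  {"rot": [0,0,0],"translation": [0,0,-2.5],"fingers": -1},
  {"rot": [0,0,0],"translation": [0,0,-2.5],"fingers": -1},
  {"rot": [0,0,0],"translation": [0,0,-2.5],"fingers": -1},
])

```text
time: 18.95
eef_pos: [0.5433, -0.1864, 0.1185]
tool_rot: [0.696, 0.718, -0.0, -0.0]
force: [-1.2, -0.9, -3.4]
width: 0.0196
```

```bash
python3 - <<'E'
import pickle
from fit import *
c,c2,c3=pickle.load(open('c12.pkl','rb'))
f=lambda u,v,z: onz(c,(35+v/2.48-.3,280+u/2.48-.3),z)
b=[f(u,v,.1463) for u,v in((38,91),(153,91),(44,583),(147,583))]
for p in b: print(p.round(4))
m0=(b[0]+b[1])/2; m1=(b[2]+b[3])/2; d=m0-m1; print('yaw',np.degrees(np.arctan2(-d[0],d[1]))); u=d/np.linalg.norm(d); print('centre',m0-.085*u)
a=f(151,210,.063);print('former near corner?',a)  
# third side top z .093
e=[f(u,v,.093) for u,v in((442,121),(396,583))];d=e[0]-e[1];print('third',e,np.degrees(np.arctan2(-d[0],d[1])))
c=snap('wrist','w13');c2=snap('scene','s13');s=robot.read_state();print(s['time'],s['eef_pos'],s['tool_rot'],s['width'],s['force'],s['torque'])
# scene: compare bottom far edge of held board (crop s12c: 760+u,480+v)/4
f2=lambda u,v,z:onz(c2,((480+v)/4-.4,(760+u)/4-.4),z)
E
```

```text
[ 0.531  -0.1017  0.1463]
[ 0.5506 -0.101   0.1463]
[ 0.5337 -0.1941  0.1463]
[ 0.5543 -0.1934  0.1463]
yaw 1.9697835308190825
centre [ 0.54373659 -0.18631926  0.1463    ]
former near corner? [ 0.55700001 -0.12370156  0.063     ]
third [array([ 0.62145319, -0.10028006,  0.093     ]), array([ 0.62601577, -0.21815248,  0.093     ])] 2.216683431538294
19.05 [ 0.54335479 -0.18639158  0.11856507] [ 6.95556121e-01  7.18471768e-01 -2.32532352e-05  2.62361402e-05] 0.019941237230464887 [-1.02471448 -0.01522617 -4.96080474] [-0.06882061 -0.11189284 -0.01371827]
```

View pics/s13.png

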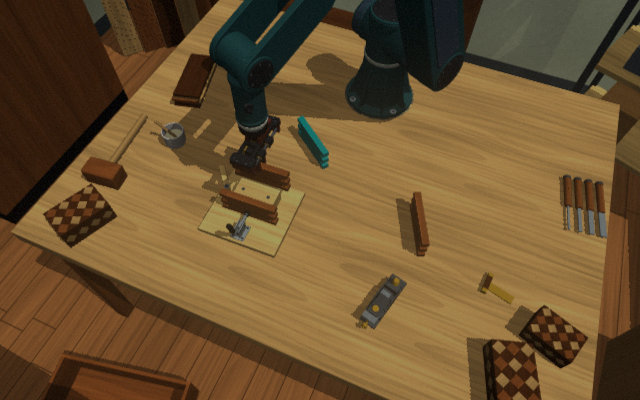

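```bash
python3 - <<'E'
from fit import *
F=[]
for i in range(8):
    c=robot.capture('scene');s=robot.read_state();F.append(np.r_[s['force'],s['torque']])
F=np.array(F);print(s['time'],s['eef_pos'],F.mean(0).round(3),F.std(0).round(3))
im=cv2.resize(c['frame'][:,:,::-1],None,fx=6,fy=6,interpolation=cv2.INTER_CUBIC)[840:1440,1200:1900]
cv2.imwrite('pics/s14.png',im)
cv2.imwrite('pics/w13c.png',cv2.resize(cv2.imread('pics/w13.png')[40:290,280:490],None,fx=2.3,fy=2.3))
E
```

```text
19.45 [ 0.54330526 -0.18637508  0.11853381] [-0.232 -0.061 -3.998 -0.041 -0.072 -0.006] [0.415 0.264 0.619 0.025 0.03  0.021]
```

View pics/s14.png

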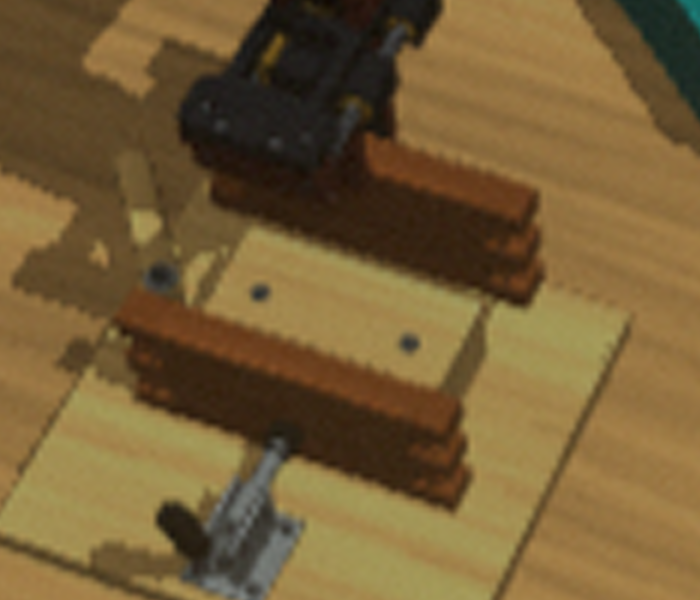

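View pics/w13c.png

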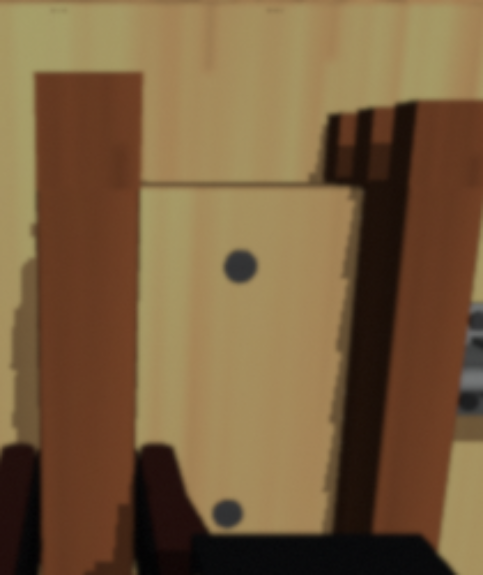

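```bash
python3 - <<'E'
from h import *
print(robot.finish_job()); s=robot.read_state();print(s['time'],s['eef_pos'],s['width'])
E
```

```text
the job is handed in; nothing more can be done
None
the job is handed in; nothing more can be done
```

The heavier side, the one nearer the jig, is being held over its empty place in the jig, and the job is handed in.

**Weights:** I lifted each side about 6 cm clear of the bench. The nearer one read about 4.0 N (0.41 kg) and the farther one about 1.7 N (0.18 kg). The individual readings were noisy, by about 0.3 to 0.6 N, but the gap is clear.

**Lighter side:** It stands back on its edge where it was. It may have shifted by up to 2 mm as the fingers let go; I didn't measure this afterwards.

**Heavier side:**

| Check | Held side | Jig |
|---|---|---|
| Centre (x, y) | (0.5437, −0.186) m | place at about (0.5435, −0.187) m |
| Direction | 2.0° | former and third side at 1.4 to 2.3° |
| Underside height | 68 to 69 mm above the bench | about 50 mm above the strip |

- **Level:** the tool points straight down, and the pictures show the side level.
- **Touching nothing:** the last force average was 4.0 N, just the side's own weight. That fits it touching nothing. The underside clears the former's top by about 5 mm.

**What disagreed:** The cameras' estimates of the place differed by about 2 to 4 mm for the former and baseboard edges. The networks' single readings were up to 14 mm off, in y. I relied on the wrist camera's view of the former. The last moment readings were slightly higher than before (about 0.07 N m), with no matching force.

Nothing in the pictures shows the plane, square, glue pot or gate having moved. The robot's clock stood at about 19.5 s of the 67 s allowed.

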